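# Present the sieve plate at the end of the ledge

## Task

On the capsule filler stand, first push the orange stop block sideways, away from the robot, all the way to the end of its slot. Then push the perforated metal plate along the white ledge until just its 40 mm wide blue band, and no more, hangs out past the end of the ledge, so that a colleague can take it by the edge, and leave it there lying flat and straight along the ledge. Only push with the fingers: do not lift the plate, and leave the jars, beaker, bottle, tamper and spatula as they stand.

Things in the scene. Friction and masses are not known exactly. Their poses are not given: they have to be found in the camera images.
- stand: fixed stand of white slabs and aluminium. Origin on the table, z up, x roughly away from the robot. Its flat white top, the ledge, is 60 mm above the table, runs along the stand's y from -180 mm to +150 mm (the open end) and is 150 mm wide (x = -75 to +75 mm). A grey foot slab 14 mm high reaches from x = -90 to +100 mm and y = -195 to +135 mm
- fence (a point): middle of the top of the aluminium fence, 10 mm wide and 12 mm high, that stands on the ledge along its far side: inner face at the stand's x = +52 mm, from y = -175 to +90 mm. Two brass pins on it reach 24 mm above the ledge
- ledge_end (a point): middle of the top edge of the ledge's open end, axes as the stand's: y points outward along the ledge
- gate (a joint): slide of the orange stop block along the stand's +x, in m: 0 to 0.020 at the start, where it bars the plate's way; 0.085 at the far end of its slot, where the way is free. The slot crosses the ledge at the stand's y = +120 mm and runs on over a bracket to x = +120 mm. It stays where it is left; pushing it takes about 2 N
- gate_face (a point): centre of the near (-x) face of the orange stop block, 18 mm above the ledge; the block is 36 mm in x, 20 mm in y and 37 mm tall from the ledge
- plate: loose grey metal plate 100 mm (x) by 140 mm (y) by 6 mm, lying flat on the ledge, about 0.23 kg, with dark dots for holes and a blue band 40 mm wide across its leading (+y) end. Origin at the centre of its underside; its y axis points along the ledge to the open end. Sliding it takes 1 to 3 N
- plate_edge (a point): middle of the lower edge of the plate's leading (+y, blue) end; it is 95 to 165 mm short of the ledge's open end at the start
- tub: white screw-lid jar, 80 mm wide and 95 mm tall, standing on the table beyond the open end of the ledge; origin at the centre of its underside
- beaker: open glass beaker, 66 mm wide and 85 mm tall, standing on the table on the far side of the stand; origin at the centre of its underside
- tamper: small steel hand tamper, 40 mm wide foot, 68 mm tall, standing on the table on the near side of the stand; origin at the centre of its underside
- spatula: narrow steel spatula with a wooden handle, 170 mm long and 8 mm high, lying on the table on the near side of the stand; origin near its middle
- amber: amber bottle, 56 mm wide and 120 mm tall, standing at one side of the table; origin at the centre of its underside
- white_jar: small white jar with blue lid, 60 mm wide and 70 mm tall, standing at the other side of the table; origin at the centre of its underside
Things that resemble listed ones, but are neither listed nor needed, are in the scene too. Leave any red or turquoise look-alike of the plate alone.

How it is judged:
By the outcome, as a careful person would: the job done as asked, in the order asked, and still so for the second after the job is handed in, with the robot touching nothing.
It also fails if it takes over 51 s, if anything falls off the work surface, if the arm or the gripper's body presses on something with over 40 N, if the wrist force passes 120 N, or if a joint passes its speed limit or range.

## Robot

A 6-joint arm with a two-finger parallel gripper is mounted at the origin on the work surface. World frame = base frame: x ahead of the robot, y to its left, z up, the work surface at z = 0. Lengths are in mm, angles in rad, forces in N, time in s.
With the tool pointing down it reaches from about 300 to 775 mm from the base axis. Payload 14.6 kg.
Tool frame: the origin (TCP) lies between the finger pads; the fingertips stand 8 mm ahead of it and the grasp point (between the pads) lies 11 mm behind it; y points along the fingers, x is the direction in which the jaws open and shut, and the axes are right-handed (so a half turn about y gives the same grasp; the last joint's range is limited). The gripper opens to 94 mm and grips with 3 to 60 N. Pads are 16 mm wide; open, the fingers measure 119 mm over their backs; the gripper's body (75 mm by 177 mm) begins 78 mm behind the grasp point.
Start: joints at [1.139, 0.3, 1.521, -0, 1.321, -0.067], TCP at [196.216, 513.798, 213.446] pointing down, gripper open.
Joint ranges: [-3.03, 3.03], [-0.79, 2.21], [0.23, 2.52], [-1.04, 4.18], [0, 3.07], [-2.55, 2.55]. Speed limits (rad/s): [2.22, 2.22, 2.57, 3.14, 3.14, 3.14].

## Interface

Orientations are given as [roll, pitch, yaw] about the fixed x, y, z axes, in that order (R = Rz(yaw) Ry(pitch) Rx(roll)).
In Python, from cell import read_state, imaging, order gives the robot as it stands. The module is installed in compiled form; this text tells all that it offers.
- The arm moves only by the shell command python3 -m handwheel 'ROWS' [FORCE]. ROWS is JSON, a list that holds one entry, the list of rows, each a list of 7 numbers: the shift along the tool's x, y, z in mm, then the turn, a rotation vector about the tool's x, y, z in degrees, then the opening, from -1 (shut) to 1 (fully open), so that 0 is half open. A call has 1 to 5 rows; each row is the pose to reach, as a shift and turn from the pose measured when the call began, along the tool's axes at that moment; what a row does not reach only later rows make up. A row lasts 1/12 s, in which the tool goes at most 41.7 mm and 7.16 degrees, less where a joint would pass 70% of its speed; a pose out of reach is approached as far as the arm can. A call with a gripper value outside its range is refused whole. The fingers move at their own pace and stop on an object; FORCE is the grip in N (left out, the last holds). Time passes only in rows, so rows that repeat a pose let the fingers close. It gives the time, the measured TCP pose, the force and the opening at its end, in the units of the state.
- read_state(): the state, without advancing time (a new reading comes with each control period).
- imaging.camera(name): name is "scene" or "top" or "wrist"; returns (picture, depth): 384x512x3 uint8, red, green, blue; 384x512 float32, mm along the optical axis (not along the pixel's ray), 0 where there is no reading.
- imaging.get_calibration(name): a dict with "mtx" (3x3 intrinsics, pixels), "dist" ([k1, k2, p1, p2, k3] as OpenCV has them; the pictures are not rectified), "world_from_camera" (4x4, takes a point from camera to world coordinates); the wrist camera has in their place "hand_eye" (4x4, takes a point from camera to tool coordinates, whose origin is the TCP and whose axes are the tool frame's). Camera axes: x right, y down, z forward; pixel columns grow to the right and rows downward; lengths in mm; the calibration is good to about 2 mm. A picture is of the moment at which its call begins: read the wrist's pose just before it. get_calibration takes no time and is no camera call.
- order.sign_off(): hands the job in, once; it reports no verdict.
The state is a dict: "clock": time; "joints": joint angles; "qd": joint speeds; "effort": joint torques, N m; "eef_pos": TCP position; "eef_rot": TCP orientation; "wrist_force": force on the tool from outside, world axes, zero at the start; "moment": the same for the moment, N m; "finger_gap": finger opening in mm.
Only numpy, scipy, OpenCV 4.12 (cv2) and the standard library are available. Lean on these libraries where they do the work, as an engineer would, in place of code of your own. Each camera call takes 0.05 s, during which the arm holds its last target.

## Working session

There is one attempt and no reset: what is moved stays moved. The work goes in short steps, Python scripts to look and compute and a shell command to move; the robot and the scene stay as the last step left them, time stands still between calls to the robot, and variables do not carry over. Pictures are saved under pics/ and viewed, and the job is handed in when it is done.

```bash
mkdir -p pics; cat > h.py <<'E'
import numpy as np, cv2, json
from cell import read_state, imaging, order
def snap(n,fn):
    s=read_state(); p,d=imaging.camera(n); cv2.imwrite('pics/'+fn+'.png',cv2.cvtColor(p,cv2.COLOR_RGB2BGR)); np.savez('pics/'+fn+'.npz',p=p,d=d,pos=s['eef_pos'],rot=s['eef_rot']); return p,d
E
python3 - <<'E'
from h import *
print(read_state())
for n in('scene','top'):
    snap(n,n+'0'); print(n,imaging.get_calibration(n))
print(imaging.get_calibration('wrist'))
E
```

```text
{'clock': 0.0, 'joints': array([ 1.13940222e+00,  3.00483071e-01,  1.52159950e+00, -7.75196540e-06,
        1.32067474e+00, -6.66017191e-02]), 'qd': array([ 0.00224123, -0.00039462, -0.00073486, -0.00068628, -0.00062943,
        0.00026207]), 'effort': array([ 7.07336476e-04, -5.31819892e+01, -3.52721286e+01,  7.08791683e-02,
        2.44335568e-02, -1.56027289e-05]), 'eef_pos': array([196.11400093, 513.57445869, 212.87196335]), 'eef_rot': array([-1.57072631e+00,  1.16257242e-03,  1.20600590e+00]), 'wrist_force': array([ 0.7737476 , -0.38855101,  0.38902364]), 'moment': array([ 0.02466918, -0.02265008,  0.04896514]), 'finger_gap': 94.04590230422914}
scene {'mtx': array([[456.56502011,   0.        , 265.05724131],
       [  0.        , 456.56502011, 192.73243716],
       [  0.        ,   0.        ,   1.        ]]), 'dist': array([-0.01393563,  0.        ,  0.        ,  0.        ,  0.        ]), 'world_from_camera': array([[-7.80622428e-01,  3.86126488e-01, -4.91462065e-01,
         1.23537922e+03],
       [ 6.24745438e-01,  4.59501451e-01, -6.31309396e-01,
         8.93991385e+02],

[... 682 characters left out ...]
34428250e+03],
       [ 0.00000000e+00,  0.00000000e+00,  0.00000000e+00,
         1.00000000e+00]])}
{'mtx': array([[284.93845572,   0.        , 252.56794417],
       [  0.        , 284.93845572, 194.19155306],
       [  0.        ,   0.        ,   1.        ]]), 'dist': array([-0.04463907,  0.        ,  0.        ,  0.        ,  0.        ]), 'hand_eye': array([[ 9.99999737e-01, -7.15249160e-04,  1.15844384e-04,
         1.07880244e+00],
       [-2.88817367e-04, -2.46847975e-01,  9.69054175e-01,
        -1.71324691e+02],
       [-6.64519233e-04, -9.69053954e-01, -2.46848117e-01,
         7.13126658e+01],
       [ 0.00000000e+00,  0.00000000e+00,  0.00000000e+00,
         1.00000000e+00]])}
```

View pics/scene0.png

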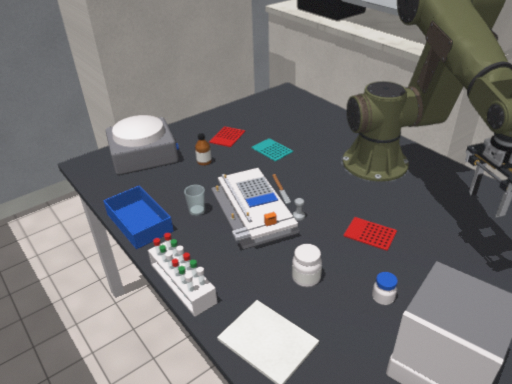

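View pics/top0.png

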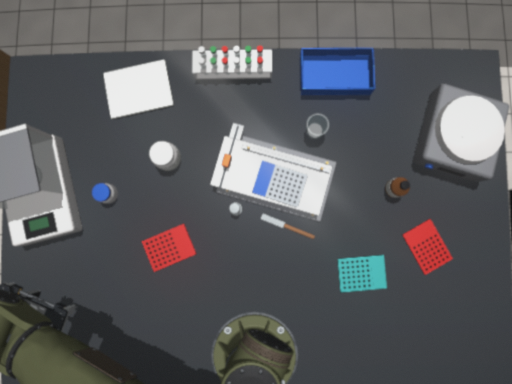

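The top view shows the robot base at the bottom (255,355), the stand at (275,178), the orange block at (227,160), the plate at (280,185) with its blue band at (264,178), the tub at (164,155), the tamper at (236,209) and the spatula at (287,226). Next I'll zoom in and measure.

```bash
cat >> h.py <<'E'
def px2plane(n,uv,z):
    c=imaging.get_calibration(n); uv=np.array(uv,float).reshape(-1,1,2)
    r=cv2.undistortPoints(uv,c['mtx'],c['dist']).reshape(-1,2); r=np.c_[r,np.ones(len(r))]
    T=c['world_from_camera']; r=r@T[:3,:3].T; o=T[:3,3]
    return o+r*((z-o[2])/r[:,2])[:,None]
def w2px(n,P):
    c=imaging.get_calibration(n); T=np.linalg.inv(c['world_from_camera'])
    p,_=cv2.projectPoints(np.array(P,float).reshape(-1,1,3),cv2.Rodrigues(T[:3,:3])[0],T[:3,3],c['mtx'],c['dist']); return p.reshape(-1,2)
def masks(p):
    h=cv2.cvtColor(p,cv2.COLOR_RGB2HSV)
    return cv2.inRange(h,(3,150,120),(14,255,255)),cv2.inRange(h,(108,150,80),(125,255,255))
E
python3 - <<'E'
from h import *
for n,(x0,y0,w,h) in {'top':(195,110,160,120),'scene':(190,150,140,105)}.items():
    p=np.load(f'pics/{n}0.npz')['p']
    cv2.imwrite(f'pics/{n}0z.png',cv2.cvtColor(cv2.resize(p[y0:y0+h,x0:x0+w],None,fx=5,fy=5,interpolation=cv2.INTER_CUBIC),cv2.COLOR_RGB2BGR))
    for m,name,z in zip(masks(p),('or','bl'),(97,66)):
        k=np.zeros_like(m);k[y0:y0+h,x0:x0+w]=255; m=m&k
        cs,_=cv2.findContours(m,cv2.RETR_EXTERNAL,cv2.CHAIN_APPROX_NONE)
        for c in cs:
            if cv2.contourArea(c)<15: continue
            b=cv2.boxPoints(cv2.minAreaRect(c)); print(n,name,cv2.contourArea(c),b.round(1).tolist(),px2plane(n,b,z)[:,:2].round(1).tolist())
E
```

```text
scene or 97.0 [[265.0, 213.0], [275.0, 213.0], [275.0, 224.0], [265.0, 224.0]] [[584.1, 54.8], [561.0, 74.1], [593.2, 113.0], [615.6, 94.3]]
scene bl 175.5 [[246.8000030517578, 199.10000610351562], [274.29998779296875, 192.1999969482422], [276.1000061035156, 199.5], [248.60000610351562, 206.39999389648438]] [[561.9, -68.5], [469.8, -39.8], [490.3, -5.6], [580.2, -34.4]]
```

View pics/top0z.png

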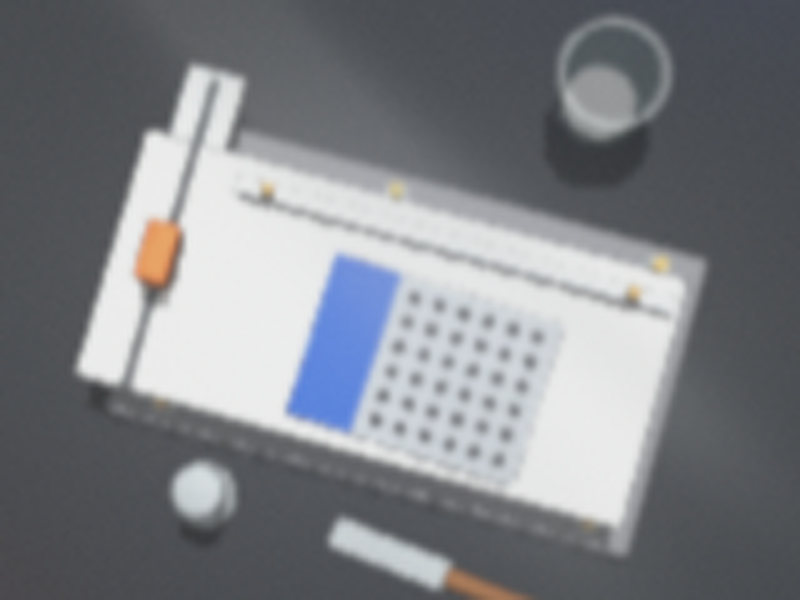

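View pics/scene0z.png

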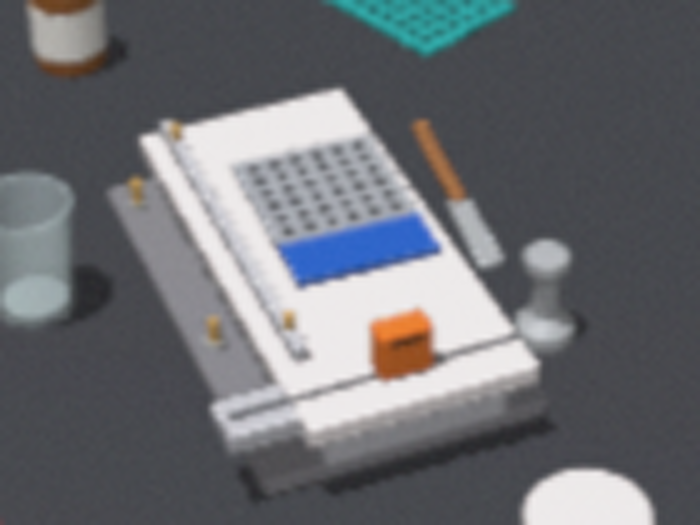

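```bash
cat >> h.py <<'E'
def zpx(q,x0,y0,f): return (np.array(q,float)+.5)/f-.5+np.array([x0,y0])
def big(m,x0,y0,w,h):
    k=np.zeros_like(m);k[y0:y0+h,x0:x0+w]=255
    cs,_=cv2.findContours(m&k,cv2.RETR_EXTERNAL,cv2.CHAIN_APPROX_NONE); return max(cs,key=cv2.contourArea)
E
python3 - <<'E'
from h import *
q=[(147,130),(78,377),(612,527),(685,278)]
L=px2plane('top',zpx(q,195,110,5),60); print('ledge',L.round(1).tolist())
for i in range(4): d=L[(i+1)%4]-L[i]; print(np.linalg.norm(d).round(1), np.degrees(np.arctan2(d[1],d[0])).round(2))
p=np.load('pics/top0.npz')['p']; 
B=cv2.resize(p,None,fx=5,fy=5,interpolation=cv2.INTER_CUBIC)
hsv=cv2.cvtColor(B,cv2.COLOR_RGB2HSV)
for name,lo,hi,z in(('or',(3,110,120),(20,255,255),97),('bl',(105,100,80),(125,255,255),66)):
    c=big(cv2.inRange(hsv,lo,hi),975,550,800,600)
    b=cv2.boxPoints(cv2.minAreaRect(c)); P=px2plane('top',zpx(b,0,0,5),z)
    print(name,cv2.contourArea(c)/25,P.round(1).tolist())
    for i in range(2): d=P[i+1]-P[i]; print(np.linalg.norm(d).round(1), np.degrees(np.arctan2(d[1],d[0])).round(2))
q=[(338,254),(560,320),(512,485),(288,413)]
P=px2plane('top',zpx(q,195,110,5),66); print('plate',P.round(1).tolist())
for i in range(4): d=P[(i+1)%4]-P[i]; print(np.linalg.norm(d).round(1), np.degrees(np.arctan2(d[1],d[0])).round(2))
d=np.load('pics/top0.npz')['d']
E
```

```text
ledge [[656.5, 83.2, 60.0], [510.1, 124.0, 60.0], [419.2, -187.3, 60.0], [564.9, -233.1, 60.0]]
152.0 164.44
324.3 -106.28
152.7 -17.45
329.3 73.84
or 71.1 [[562.5, 87.3, 97.0], [597.5, 77.3, 97.0], [592.1, 59.3, 97.0], [557.1, 69.3, 97.0]]
36.4 -15.95
18.8 -106.73
bl 398.34 [[488.2, 1.0, 66.0], [578.6, -28.5, 66.0], [566.7, -64.2, 66.0], [476.4, -34.6, 66.0]]
95.1 -18.05
37.7 -108.4
plate [[580.2, -29.3, 66.0], [540.0, -158.5, 66.0], [444.0, -129.0, 66.0], [487.2, 0.7, 66.0]]
135.3 -107.28
100.5 162.91
136.7 71.57
97.7 -17.85
```

The measurements agree with the given sizes. The stand yaw is about -16.2° with its origin near (541.6,-39.6). The block is at stand (3,119), and the plate is at stand (-17,-46) with yaw about -1.7° relative to the stand. Next I'll go above the near side of the block with fingers shut and the jaw axis along stand x.

```bash
cat >> h.py <<'E'
from scipy.spatial.transform import Rotation as Ro
YAW=np.radians(-16.2); O=np.array([541.6,-39.6]); S=np.array([[np.cos(YAW),-np.sin(YAW)],[np.sin(YAW),np.cos(YAW)]])
def s2w(x,y): return O+S@np.array([x,y])
def w2s(p): return S.T@(np.array(p)[:2]-O)
def go(x,y,z,yawdeg=0):
    s=read_state(); R=Ro.from_euler('xyz',s['eef_rot']); T=Ro.from_euler('xyz',[-np.pi/2,0,YAW+np.radians(yawdeg)])
    print('stand now',w2s(s['eef_pos']).round(1),'z',s['eef_pos'][2].round(1),'yaw rel',np.degrees(s['eef_rot'][2]-YAW).round(2),'F',(S.T@s['wrist_force'][:2]).round(1),s['wrist_force'][2].round(1),'gap',s['finger_gap'].round(1),'t',s['clock'])
    print('shift',R.inv().apply(np.r_[s2w(x,y),z]-s['eef_pos']).round(1),'rot',np.degrees((R.inv()*T).as_rotvec()).round(1))
E
python3 -c "
from h import *
go(-50,120,150)"
```

```text
Traceback (most recent call last):
  File "h.py", line 26, in go
    print('stand now',w2s(s['eef_pos']).round(1),'z',s['eef_pos'][2].round(1),'yaw rel',np.degrees(s['eef_rot'][2]-YAW).round(2),'F',(S.T@s['wrist_force'][:2]).round(1),s['wrist_force'][2].round(1),'gap',s['finger_gap'].round(1),'t',s['clock'])
                                                                                                                                                                                                            ^^^^^^^^^^^^^^^^^^^^^
AttributeError: 'float' object has no attribute 'round'
```

```bash
sed -i "s/s\['finger_gap'\].round(1)/round(s['finger_gap'],1)/" h.py
python3 -c "
from h import *
go(-50,120,150)"
```

```text
stand now [-486.1  434.8] z 213.0 yaw rel 85.3 F [-0.1 -0.4] 0.5 gap 93.8 t 0.1
shift [-278.    63.2 -460.4] rot [ 0.  85.3 -0.1]
```

```bash
python3 -m handwheel '[[[-20,0,-35,0,7,0,-1],[-40,0,-70,0,14,0,-1],[-60,0,-105,0,21,0,-1],[-80,0,-140,0,28,0,-1],[-100,0,-175,0,35,0,-1]]]' 10
python3 -c "
from h import *
go(-50,120,150)"
```

```text
clock: 0.52
eef_pos: [324.6, 356.1, 212.9]
eef_rot: [-1.571, 0.001, 0.59]
wrist_force: [0.6, 0.4, 0.5]
finger_gap: 63.7
stand now [-318.8  319.4] z 212.9 yaw rel 49.98 F [0.4 0.6] 0.5 gap 63.7 t 0.5167
shift [  20.2   63.  -334. ] rot [ 0.1 50.  -0. ]
```

```bash
python3 -m handwheel '[[[2,0,-35,0,7,0,-1],[5,0,-70,0,14,0,-1],[8,0,-105,0,21,0,-1],[10,0,-140,0,28,0,-1],[12,0,-175,0,35,0,-1]]]'
python3 -c "
from h import *
go(-50,120,150)"
```

```text
clock: 0.93
eef_pos: [432.5, 215.6, 212.9]
eef_rot: [-1.572, 0.001, -0.027]
wrist_force: [0.5, 0.6, -0.3]
finger_gap: 31.1
stand now [-176.   214.7] z 212.9 yaw rel 14.63 F [0.3 0.7] -0.3 gap 31.1 t 0.9333
shift [  98.    62.9 -123.3] rot [ 0.1 14.6 -0. ]
```

```bash
python3 -m handwheel '[[[25,0,-31,0,7,0,-1],[50,15,-62,0,14.6,0,-1],[75,35,-93,0,14.6,0,-1],[98,55,-123,0,14.6,0,-1],[98,63,-123,0,14.6,0,-1]]]'
python3 -c "
from h import *
go(-50,120,78)
snap('wrist','w1');snap('top','t1')
p=np.load('pics/t1.npz')['p'];cv2.imwrite('pics/t1z.png',cv2.cvtColor(cv2.resize(p[110:230,195:355],None,fx=5,fy=5,interpolation=cv2.INTER_CUBIC),cv2.COLOR_RGB2BGR))
"
```

```text
clock: 1.35
eef_pos: [528.5, 85.7, 147.4]
eef_rot: [-1.574, 0.002, -0.286]
wrist_force: [-0.3, -0.7, -1.4]
finger_gap: 0.4
stand now [-47.6 116.7] z 147.4 yaw rel -0.18 F [-0.2 -0.7] -1.4 gap 0.4 t 1.35
shift [-2.3 69.4  3.5] rot [ 0.2 -0.2 -0.1]
```

View pics/w1.png

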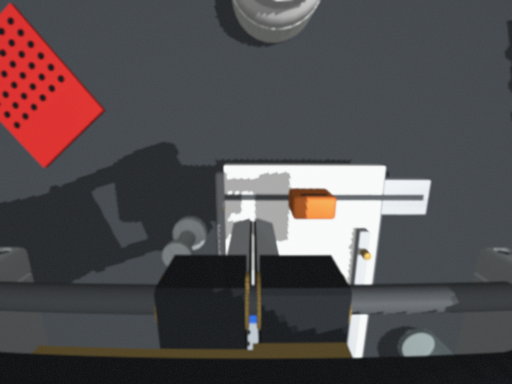

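View pics/t1z.png

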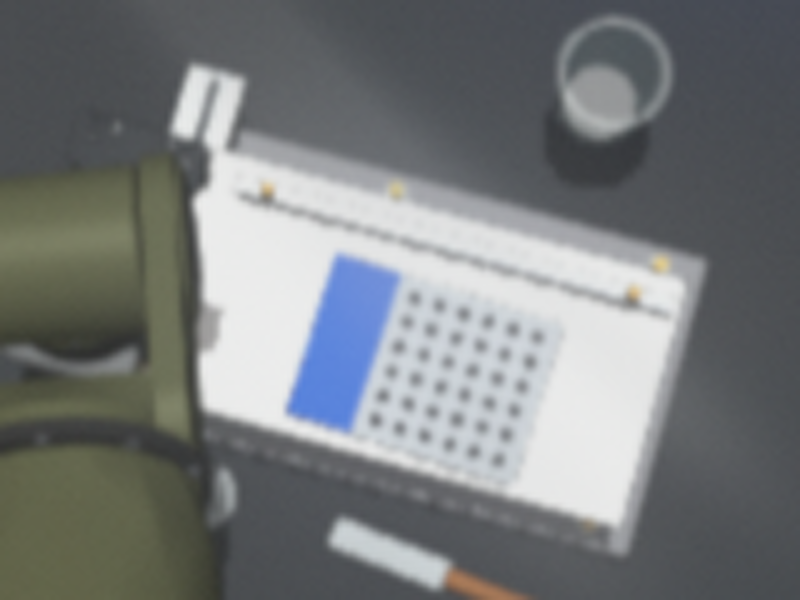

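The wrist view is aligned with the stand. The open end is at row 165, the slot at row 197, the block at columns 290–335, and the shut fingers at column 253, to the left (near side) of the block. I'll cross-check with rays.

```bash
cat >> h.py <<'E'
def wpx(fn,uv,z):
    f=np.load(f'pics/{fn}.npz'); c=imaging.get_calibration('wrist'); R=Ro.from_euler('xyz',f['rot']).as_matrix()
    r=cv2.undistortPoints(np.array(uv,float).reshape(-1,1,2),c['mtx'],c['dist']).reshape(-1,2); r=np.c_[r,np.ones(len(r))]
    H=c['hand_eye']; r=r@H[:3,:3].T@R.T; o=f['pos']+R@H[:3,3]
    P=o+r*((z-o[2])/r[:,2])[:,None]; return np.array([w2s(q) for q in P]).round(1)
E
python3 - <<'E'
from h import *
p=np.load('pics/w1.npz')['p'];cv2.imwrite('pics/w1z.png',cv2.cvtColor(cv2.resize(p[145:265,200:360],None,fx=5,fy=5,interpolation=cv2.INTER_CUBIC),cv2.COLOR_RGB2BGR))
print(wpx('w1',[(222,165),(385,165),(225,197),(422,197)],60))
print(wpx('w1',[(290,188),(330,188)],97))
E
```

```text
[[-75.4 150.8]
 [ 74.5 150.5]
 [-73.5 120.5]
 [114.  119.8]]
[[-17.6 137.6]
 [ 14.5 137.5]]
```

View pics/w1z.png

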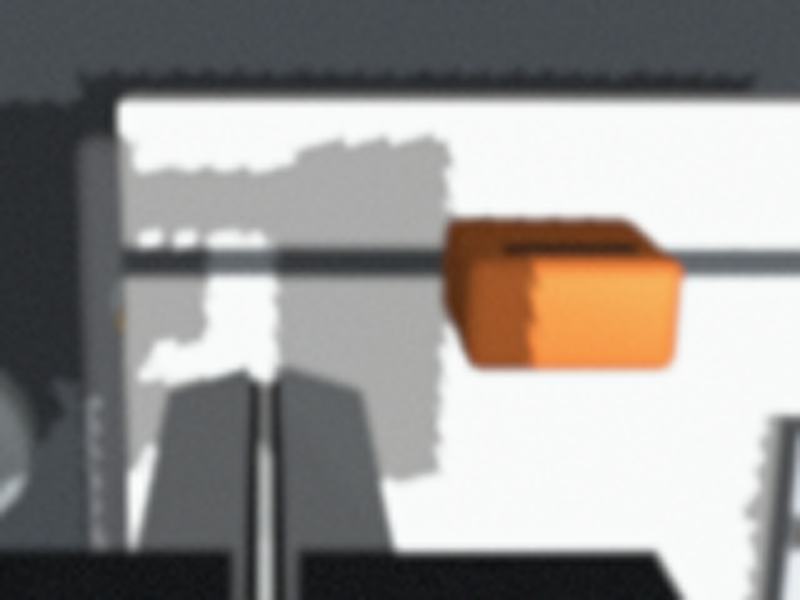

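Ledge end, sides and slot agree to within 1 mm. Now I'll descend beside the block.

```bash
python3 -m handwheel '[[[-2,25,3,0,0,0,-1],[-2,50,3,0,0,0,-1],[-2,69,3,0,0,0,-1],[-2,69,3,0,0,0,-1]]]'
python3 -c "
from h import *
go(-10,120,78)"
```

```text
clock: 1.78
eef_pos: [523.0, 93.2, 76.3]
eef_rot: [-1.575, 0.009, -0.283]
wrist_force: [-0.6, 0.3, -1.4]
finger_gap: 0.3
stand now [-54.9 122.3] z 76.3 yaw rel -0.02 F [-0.7  0.1] -1.4 gap 0.3 t 1.7833
shift [44.9 -2.1 -2.3] rot [ 0.3 -0.  -0.5]
```

```bash
python3 -m handwheel '[[[10,-1,-2,0,0,0,-1],[20,-2,-2,0,0,0,-1],[30,-2,-2,0,0,0,-1],[40,-2,-2,0,0,0,-1],[48,-2,-2,0,0,0,-1]]]'
python3 -c "
from h import *
go(40,120,78)"
```

```text
clock: 2.2
eef_pos: [570.1, 78.2, 80.2]
eef_rot: [-1.574, 0.006, -0.283]
wrist_force: [-1.0, 0.2, 1.3]
finger_gap: 0.3
stand now [ -5.5 121.1] z 80.2 yaw rel 0.01 F [-1.  -0.1] 1.3 gap 0.3 t 2.2
shift [45.5  1.9 -1.1] rot [ 0.2  0.  -0.4]
```

```bash
python3 -m handwheel '[[[8,0,-1,0,0,0,-1],[16,1,-1,0,0,0,-1],[24,2,-1,0,0,0,-1],[32,2,-1,0,0,0,-1],[37,2,-1,0,0,0,-1]]]'
python3 -c "
from h import *
go(40,120,78)
snap('scene','s2');snap('wrist','w2')
p=np.load('pics/s2.npz')['p'];cv2.imwrite('pics/s2z.png',cv2.cvtColor(cv2.resize(p[150:255,190:330],None,fx=5,fy=5,interpolation=cv2.INTER_CUBIC),cv2.COLOR_RGB2BGR))
"
```

```text
clock: 2.62
eef_pos: [606.3, 66.7, 78.2]
eef_rot: [-1.574, 0.006, -0.283]
wrist_force: [-1.7, -0.2, 2.8]
finger_gap: 0.7
stand now [ 32.4 120.2] z 78.2 yaw rel 0.01 F [-1.6 -0.7] 2.8 gap 0.7 t 2.6167
shift [ 7.6  0.1 -0.2] rot [ 0.2  0.  -0.3]
```

View pics/s2z.png

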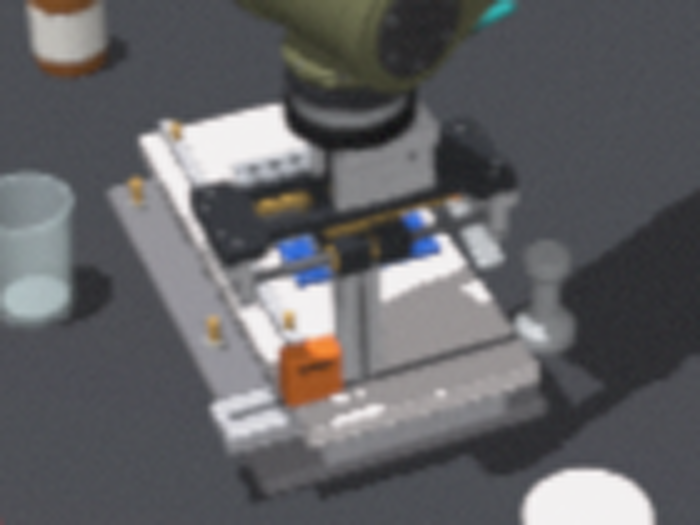

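View pics/w2.png

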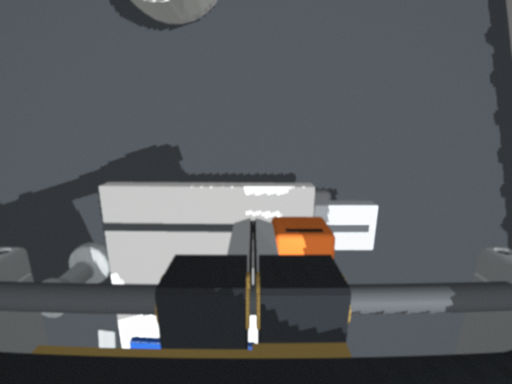

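The block is riding in front of the fingers (wrist view 273–332, slot end at column 370) and sits at about the ledge's far edge in the scene view. It isn't at the end yet, so I'll continue in smaller steps until the force rises.

```bash
python3 -m handwheel '[[[4,0,0,0,0,0,-1],[8,0,0,0,0,0,-1],[12,0,0,0,0,0,-1],[15,0,0,0,0,0,-1]]]'
python3 -c "
from h import *
go(60,120,78)"
python3 -m handwheel '[[[2,0,0,0,0,0,-1],[4,0,0,0,0,0,-1],[6,0,0,0,0,0,-1]]]'
python3 -c "
from h import *
go(60,120,78)"
```

```text
clock: 3.05
eef_pos: [620.7, 62.4, 77.8]
eef_rot: [-1.574, 0.006, -0.283]
wrist_force: [-0.8, 1.2, 0.6]
finger_gap: 0.4
stand now [ 47.5 120. ] z 77.8 yaw rel -0.0 F [-1.1  0.9] 0.6 gap 0.4 t 3.05
shift [12.5 -0.3  0. ] rot [ 0.2 -0.  -0.4]
clock: 3.3
eef_pos: [626.7, 60.6, 77.8]
eef_rot: [-1.574, 0.006, -0.283]
wrist_force: [-0.7, 0.0, 1.2]
finger_gap: 0.5
stand now [ 53.7 120. ] z 77.8 yaw rel -0.01 F [-0.7 -0.1] 1.2 gap 0.5 t 3.3
shift [ 6.3 -0.3  0. ] rot [ 0.2 -0.  -0.4]
```

```bash
python3 -m handwheel '[[[2,0,0,0,0,0,-1],[3,0,0,0,0,0,-1],[4,0,0,0,0,0,-1]]]'
python3 -m handwheel '[[[2,0,0,0,0,0,-1],[3,0,0,0,0,0,-1],[4,0,0,0,0,0,-1]]]'
python3 -c "
from h import *
go(60,120,78)
snap('wrist','w3')
print(wpx('w3',[[400,200]],60))"
```

```text
clock: 3.55
eef_pos: [628.2, 60.3, 77.8]
eef_rot: [-1.575, 0.013, -0.282]
wrist_force: [-30.8, 5.1, 17.7]
finger_gap: 0.6
clock: 3.8
eef_pos: [628.3, 60.2, 78.0]
eef_rot: [-1.577, 0.023, -0.282]
wrist_force: [-44.3, 7.2, 25.6]
finger_gap: 0.3
stand now [ 55.4 120.1] z 78.0 yaw rel 0.04 F [-44.5  -5.4] 25.6 gap 0.3 t 3.8
shift [ 4.6 -0.1 -0.1] rot [ 0.4  0.  -1.3]
[[156.7 140.7]]
```

View pics/w3.png

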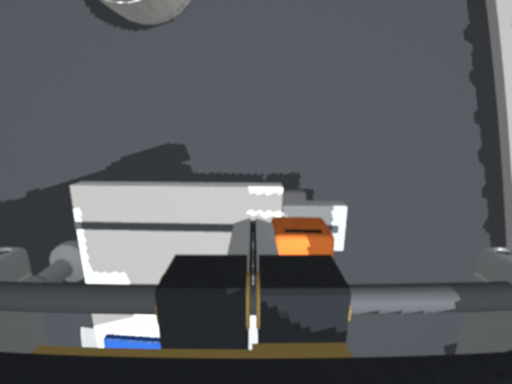

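The force jumped to 44 N with no further motion, so the block is at the hard stop. I'll back off, rise, and go behind the plate.

```bash
python3 -m handwheel '[[[-15,0,0,0,0,0,-1],[-35,0,0,0,0,0,-1],[-45,-30,0,0,0,0,-1],[-55,-65,-20,0,0,0,-1],[-65,-70,-60,0,0,0,-0.4]]]'
python3 -c "
from h import *
go(-16,-150,150)"
```

```text
clock: 4.27
eef_pos: [552.8, 22.6, 155.1]
eef_rot: [-1.575, 0.016, -0.278]
wrist_force: [1.4, -1.1, 1.4]
finger_gap: 4.3
stand now [-6.6 62.8] z 155.1 yaw rel 0.26 F [ 1.6 -0.7] 1.4 gap 4.3 t 4.2667
shift [ -10.3    6.2 -212.8] rot [ 0.2  0.3 -0.9]
```

```bash
python3 -m handwheel '[[[-2,0,-41,0,0,-0.9,0],[-4,0,-82,0,0,-0.9,0],[-6,0,-123,0,0,-0.9,0],[-8,0,-164,0,0,-0.9,0],[-10,0,-205,0,0,-0.9,0]]]'
python3 -m handwheel '[[[0,0,-8,0,0,0,0]]]'
python3 -c "
from h import *
go(-16,-150,74)
snap('wrist','w4');snap('top','t4');snap('scene','s4')
for n,(x0,y0,w,h) in {'t4':(195,110,160,120),'s4':(190,150,140,105),'w4':(0,0,512,384)}.items():
    p=np.load(f'pics/{n}.npz')['p'];cv2.imwrite(f'pics/{n}z.png',cv2.cvtColor(cv2.resize(p[y0:y0+h,x0:x0+w],None,fx=5 if w<500 else 1.5,fy=5 if w<500 else 1.5,interpolation=cv2.INTER_CUBIC),cv2.COLOR_RGB2BGR))
"
```

```text
clock: 4.68
eef_pos: [486.2, -173.6, 156.6]
eef_rot: [-1.575, -0.001, -0.278]
wrist_force: [0.9, -1.0, -0.7]
finger_gap: 36.9
clock: 4.77
eef_pos: [482.5, -185.6, 157.0]
eef_rot: [-1.576, -0.002, -0.281]
wrist_force: [0.1, -0.1, -0.2]
finger_gap: 44.0
stand now [ -16.  -156.7] z 157.0 yaw rel 0.09 F [ 0.1 -0.1] -0.2 gap 44.0 t 4.7667
shift [-0.1 83.   7.2] rot [0.3 0.1 0.1]
```

View pics/w4z.png

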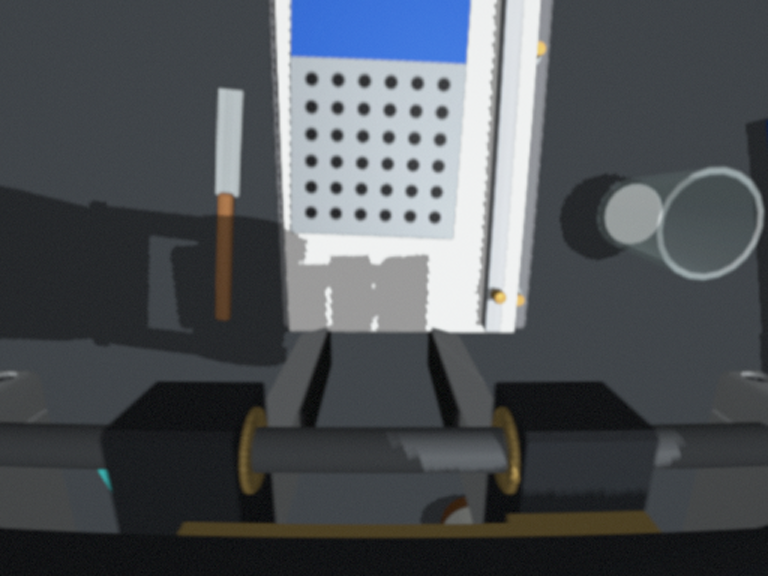

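View pics/t4z.png

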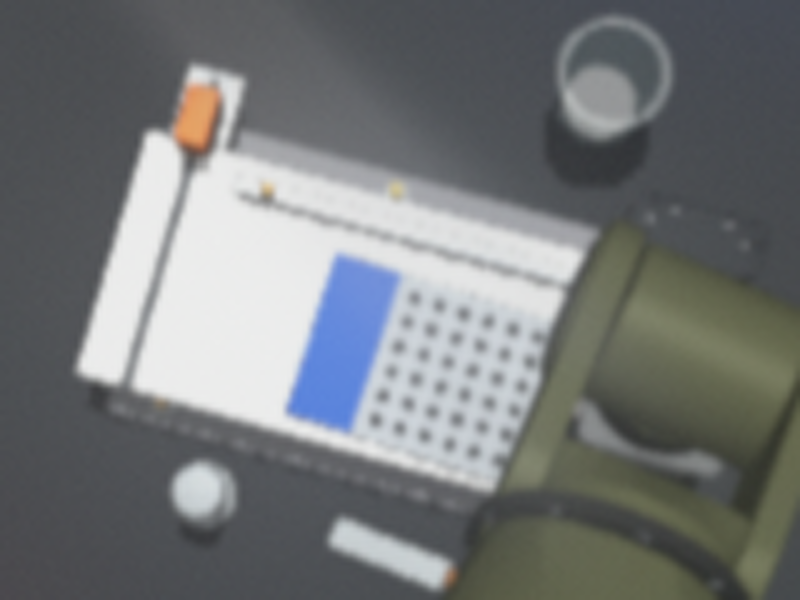

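View pics/s4z.png

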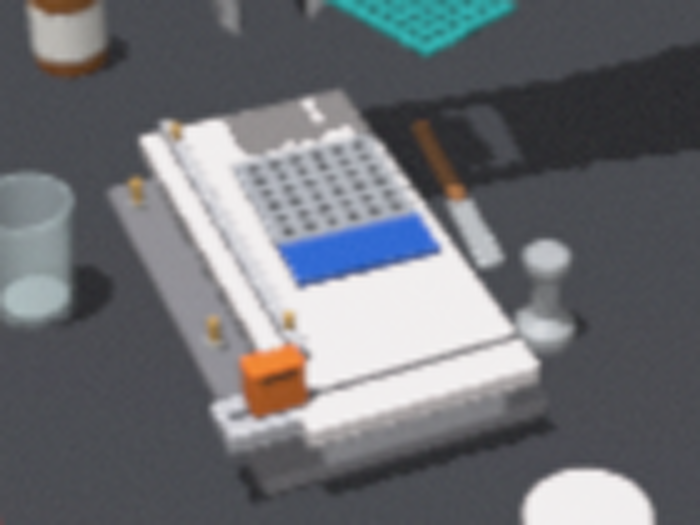

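The block is at the far end of its slot (scene zoom 275,380, on the bracket). The wrist view shows the plate's rear edge from (290,233) to (453,238) in the 1.5x zoom.

```bash
python3 - <<'E'
from h import *
q=zpx([(290,233),(453,238),(292,57),(466,64)],0,0,1.5)
P=wpx('w4',q,66);print(P)
for a,b in((0,1),(2,3),(0,2),(1,3)):
    d=P[b]-P[a];print(np.hypot(*d).round(1),np.degrees(np.arctan2(d[1],d[0])).round(2))
print(wpx('w4',zpx([(288,332),(515,332)],0,0,1.5),60))
E
```

```text
[[ -70.3 -114.4]
 [  29.7 -117.5]
 [ -64.8  -15.4]
 [  33.2  -18.9]]
100.0 -1.78
98.1 -2.05
99.2 86.82
98.7 87.97
[[ -76.3 -180.8]
 [  75.1 -180.9]]
```

```bash
python3 -m handwheel '[[[-1,25,3,0,0,0,0.25],[-2,50,6,0,0,0,0.25],[-2,72,8,0,0,0,0.25],[-2,82,10,0,0,0,0.25],[-2,84,10,0,0,0,0.25]]]'
python3 -c "
from h import *
go(-18,-140,71)"
```

```text
clock: 5.33
eef_pos: [484.7, -170.1, 71.1]
eef_rot: [-1.575, 0.001, -0.278]
wrist_force: [0.1, 0.8, -0.2]
finger_gap: 58.9
stand now [ -18.2 -141.2] z 71.1 yaw rel 0.29 F [-0.1  0.8] -0.2 gap 58.9 t 5.3333
shift [0.2 0.1 1.2] rot [ 0.2  0.3 -0.1]
```

```bash
python3 -m handwheel '[[[0,0.5,6,0,0.3,0,0.25],[0,0.5,12,0,0.3,0,0.25],[0,0.5,18,0,0.3,0,0.25],[0,0.5,24,0,0.3,0,0.25],[0,0.5,30,0,0.3,0,0.25]]]'
python3 -c "
from h import *
go(-18,42,70.5)
snap('wrist','w5')"
```

```text
clock: 5.75
eef_pos: [493.5, -140.8, 71.4]
eef_rot: [-1.575, -0.0, -0.283]
wrist_force: [-0.5, -2.0, 0.9]
finger_gap: 58.5
stand now [ -17.9 -110.6] z 71.4 yaw rel -0.0 F [ 0.1 -2.1] 0.9 gap 58.5 t 5.75
shift [-1.000e-01  2.000e-01  1.526e+02] rot [ 0.2 -0.   0. ]
```

View pics/w5.png

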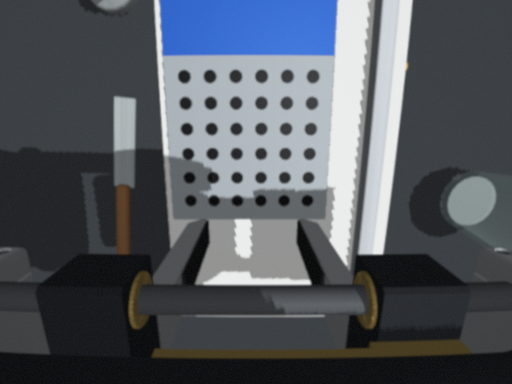

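The plate squared up against both fingers (its rear edge is level at row 217). I'll keep pushing.

```bash
python3 -c "
from h import *
print(wpx('w5',[(172,217.5),(328,217.5),(163,56),(334,56)],66))"
python3 -m handwheel '[[[0,0,7,0,0,0,0.25],[0,0,15,0,0,0,0.25],[0,0,23,0,0,0,0.25],[0,0,31,0,0,0,0.25],[0,0,39,0,0,0,0.25]]]'
python3 -c "
from h import *
go(-18,42,70.5)"
python3 -m handwheel '[[[0,0,7,0,0,0,0.25],[0,0,15,0,0,0,0.25],[0,0,23,0,0,0,0.25],[0,0,31,0,0,0,0.25],[0,0,39,0,0,0,0.25]]]'
python3 -c "
from h import *
go(-18,42,70.5)
snap('wrist','w6')"
```

```text
[[-70.7 -98.9]
 [ 31.6 -99. ]
 [-69.4  -0.9]
 [ 29.1  -1. ]]
clock: 6.22
eef_pos: [504.8, -101.8, 71.1]
eef_rot: [-1.575, 0.0, -0.282]
wrist_force: [-0.1, -2.0, 2.0]
finger_gap: 58.8
stand now [-18. -70.] z 71.1 yaw rel 0.02 F [ 0.5 -2. ] 2.0 gap 58.8 t 6.2167
shift [  0.    0.2 112. ] rot [ 0.2  0.  -0. ]
clock: 6.63
eef_pos: [515.8, -63.5, 71.0]
eef_rot: [-1.575, 0.0, -0.282]
wrist_force: [-0.1, -3.0, 1.1]
finger_gap: 58.7
stand now [-18.1 -30.2] z 71.0 yaw rel 0.02 F [ 0.7 -2.9] 1.1 gap 58.7 t 6.6333
shift [ 0.1  0.2 72.2] rot [ 0.2  0.  -0. ]
```

View pics/w6.png

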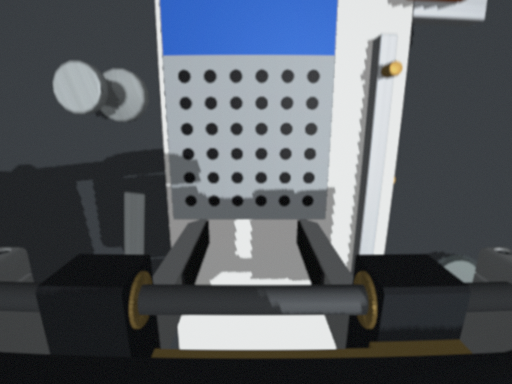

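```bash
python3 -m handwheel '[[[0,0,7,0,0,0,0.25],[0,0,15,0,0,0,0.25],[0,0,22,0,0,0,0.25],[0,0,29,0,0,0,0.25],[0,0,36,0,0,0,0.25]]]'
python3 -m handwheel '[[[0,0,6,0,0,0,0.25],[0,0,12,0,0,0,0.25],[0,0,17,0,0,0,0.25],[0,0,22,0,0,0,0.25],[0,0,22,0,0,0,0.25]]]'
cat >> h.py <<'E'
def shoot(k):
    for n,(x0,y0,w,h) in {'wrist':(100,0,300,225),'top':(195,110,160,120),'scene':(210,170,120,90)}.items():
        p,_=snap(n,n+k); f=800/w
        cv2.imwrite(f'pics/{n}{k}z.png',cv2.cvtColor(cv2.resize(p[y0:y0+h,x0:x0+w],None,fx=f,fy=f,interpolation=cv2.INTER_CUBIC),cv2.COLOR_RGB2BGR))
E
python3 -c "
from h import *
go(-18,42,70.5)
shoot('7')"
```

```text
clock: 7.1
eef_pos: [526.3, -27.2, 70.8]
eef_rot: [-1.574, 0.0, -0.282]
wrist_force: [-1.2, -2.0, 1.1]
finger_gap: 58.7
clock: 7.52
eef_pos: [532.6, -5.2, 70.7]
eef_rot: [-1.574, 0.0, -0.281]
wrist_force: [1.1, 0.5, -0.6]
finger_gap: 58.9
stand now [-18.3  30.5] z 70.7 yaw rel 0.09 F [0.9 0.8] -0.6 gap 58.9 t 7.5167
shift [ 0.3  0.1 11.5] rot [ 0.2  0.1 -0. ]
```

View pics/wrist7z.png

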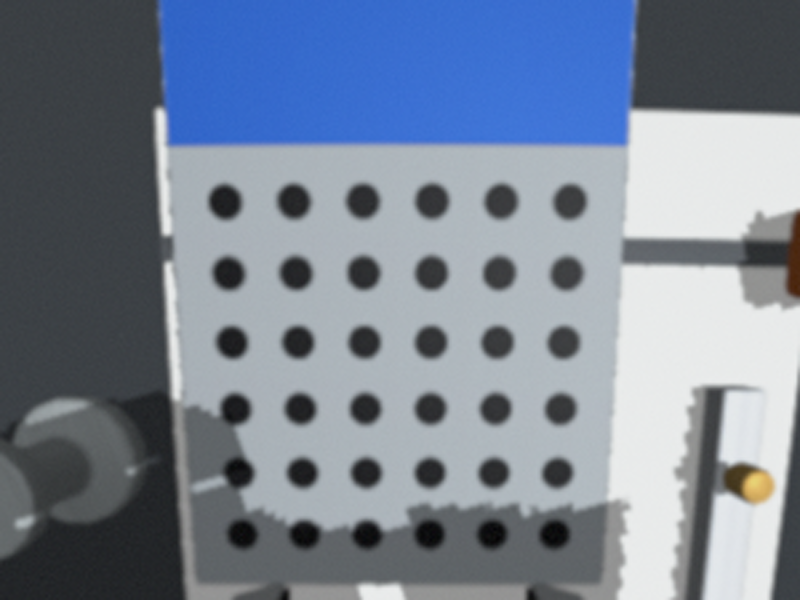

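View pics/scene7z.png

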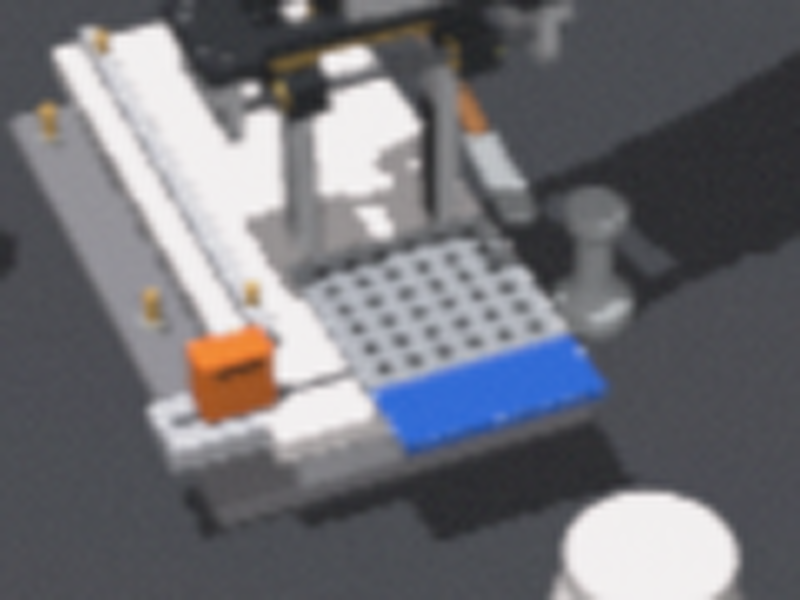

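View pics/top7z.png

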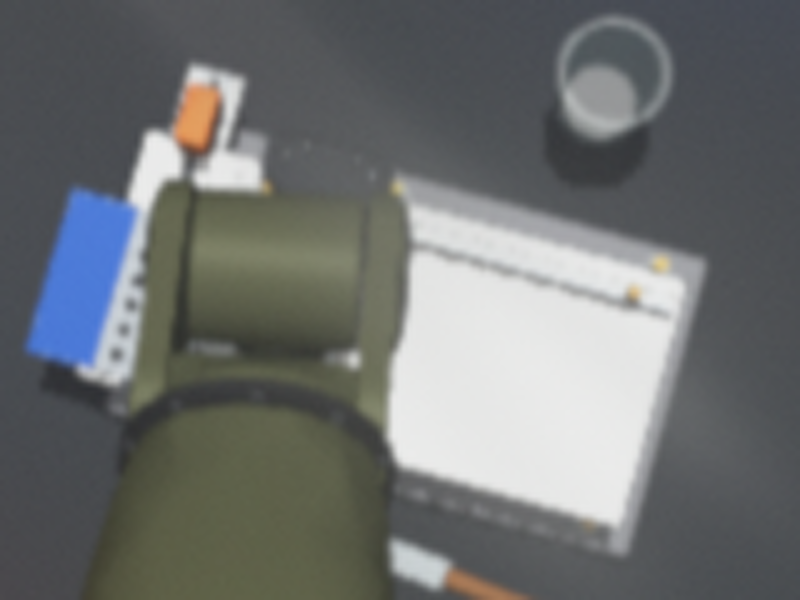

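```bash
cat >> h.py <<'E'
def lines(fn,dark_cols,band_cols,endrows=(0,200),side='wrist'):
    "subpixel rows of ledge end (dark->white going down) and band->grey edge"
    f=np.load(f'pics/{fn}.npz'); p=f['p'].astype(float); E=[];B=[]
    R=p[...,0]
    for c in dark_cols:
        g=np.diff(cv2.GaussianBlur(R[:,c-1:c+2].mean(1)[endrows[0]:endrows[1]].reshape(-1,1),(1,5),0).ravel()); i=np.argmax(g); w=g[i-2:i+3]
        E.append((c,endrows[0]+.5+(np.arange(i-2,i+3)*w).sum()/w.sum()))
    for c in band_cols:
        g=np.diff(cv2.GaussianBlur(R[:,c-1:c+2].mean(1)[0:80].reshape(-1,1),(1,5),0).ravel()); i=np.argmax(g); w=g[i-2:i+3]
        B.append((c,.5+(np.arange(i-2,i+3)*w).sum()/w.sum()))
    E=wpx(fn,E,60);B=wpx(fn,B,66)
    e=np.polyfit(E[:,0],E[:,1],1);b=np.polyfit(B[:,0],B[:,1],1)
    print('end y@-18',np.polyval(e,-18).round(2),'slope deg',np.degrees(e[0]).round(2),'res',np.abs(E[:,1]-np.polyval(e,E[:,0])).max().round(2)); print('band y',np.polyval(b,-18).round(2),'deg',np.degrees(b[0]).round(2),'res',np.abs(B[:,1]-np.polyval(b,B[:,0])).max().round(2)); print('band edge short of end by',(np.polyval(e,-18)-np.polyval(b,-18)).round(2))
E
python3 -c "
from h import *
lines('wrist7',range(345,398,4),range(170,330,8),(20,60))
print(wpx('wrist7',zpx([(168,145),(628,145),(195,582),(603,582)],100,0,8/3),66))"
```

```text
end y@-18 150.16 slope deg -0.46 res 0.09
band y 141.09 deg 0.05 res 0.15
band edge short of end by 9.07
[[-69.8 141.1]
 [ 29.1 141.1]
 [-70.3  42.1]
 [ 29.6  42.2]]
```

```bash
python3 - <<'E'
from h import *
print(wpx('wrist7',zpx([(161,109),(640,111),(795,114),(167,248),(640,251),(740,252)],100,0,8/3),60))
f=np.load('pics/top0.npz')['p']
# stand yaw from top0: line fits of ledge sides (white mask)
B=cv2.resize(f,None,fx=5,fy=5,interpolation=cv2.INTER_CUBIC); g=B[...,0].astype(float)
# open end: for rows, first dark->white crossing; zoom coords
def cross(rows,c0,c1):
    out=[]
    for r in rows:
        d=np.diff(cv2.GaussianBlur(g[550+r:551+r,975+c0:975+c1],(7,1),0)[0]); i=np.argmax(d); out.append((975+c0+i+.5,550+r))
    return np.array(out)
q=cross(range(160,350,5),60,180); P=px2plane('top',zpx(q,0,0,5),60)[:,:2]
def fit(P):
    vx,vy,x,y=cv2.fitLine(P.astype(np.float32),cv2.DIST_HUBER,0,.01,.01).ravel(); return np.degrees(np.arctan2(vy,vx)),(x,y)
print('open end dir',fit(P))
# fence inner/near ledge edge columns
q=[]
for c in range(230,620,5):
    col=g[550+380:550+560,975+c]; r0=np.argmin(np.diff(cv2.GaussianBlur(col.reshape(-1,1),(1,7),0).ravel())); q.append((975+c,550+380+r0+.5))
P=px2plane('top',zpx(q,0,0,5),60)[:,:2]; print('near edge dir',fit(P))
E
```

```text
[[-72.7 149.8]
 [ 32.9 149.4]
 [ 67.8 149.5]
 [-73.2 120.4]
 [ 34.8 119.8]
 [ 58.1 119.9]]
open end dir (np.float32(-16.44059), (np.float32(577.69965), np.float32(106.576904)))
near edge dir (np.float32(73.51512), (np.float32(453.71432), np.float32(-72.30397)))
```

Band edge is about 9 mm short of the ledge end, and the plate is straight to about 0.3°. I'll push most of the rest slowly and measure again.

```bash
python3 -m handwheel '[[[0,0,2,0,0.3,0,0.25],[0,0,4,0,0.3,0,0.25],[0,0,5.5,0,0.3,0,0.25],[0,0,7,0,0.3,0,0.25],[0,0,7.5,0,0.3,0,0.25]]]'
python3 -c "
from h import *
go(-18,42,70.5)
shoot('8')
lines('wrist8',range(345,398,4),range(170,330,8),(20,65))"
```

```text
clock: 8.08
eef_pos: [534.4, 1.3, 70.5]
eef_rot: [-1.574, 0.001, -0.287]
wrist_force: [-0.3, -0.8, -0.5]
finger_gap: 58.8
stand now [-18.3  37.3] z 70.5 yaw rel -0.23 F [-0.1 -0.8] -0.5 gap 58.8 t 8.0833
shift [0.3 0.  4.7] rot [ 0.2 -0.2 -0. ]
end y@-18 150.26 slope deg -0.43 res 0.1
band y 147.53 deg -0.31 res 0.16
band edge short of end by 2.72
```

View pics/wrist8z.png

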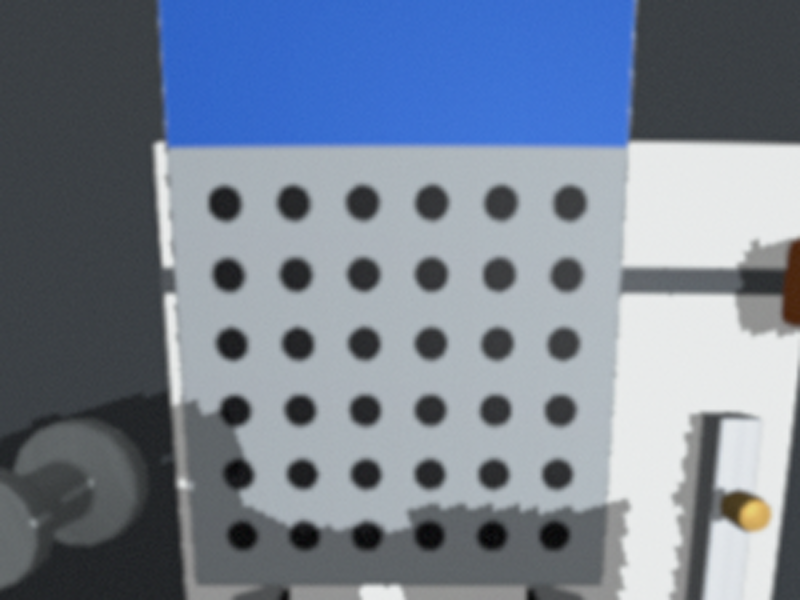

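View pics/scene8z.png

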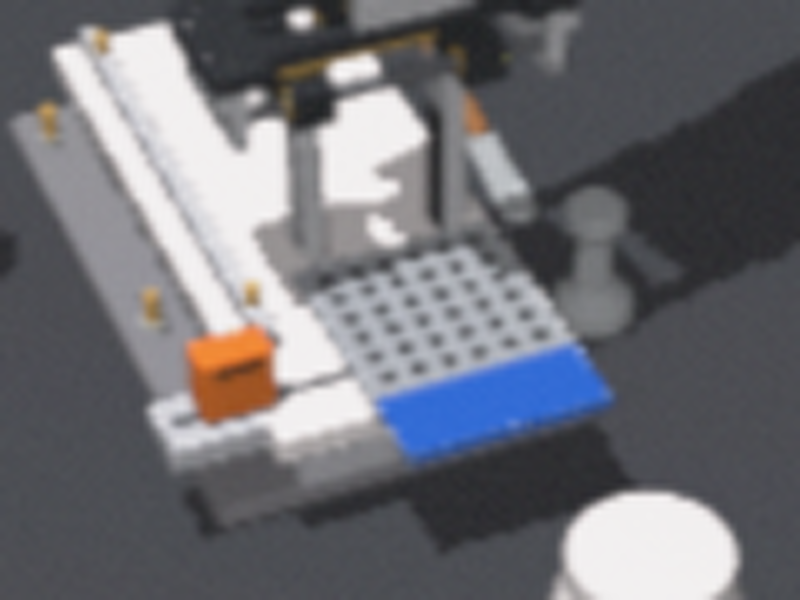

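```bash
python3 -m handwheel '[[[0,0,0.8,0,0,0,0.25],[0,0,1.5,0,0,0,0.25],[0,0,2.0,0,0,0,0.25],[0,0,2.2,0,0,0,0.25]]]'
python3 -c "
from h import *
go(-18,42,70.5)
snap('wrist','wrist9')
lines('wrist9',range(345,398,4),range(170,330,8),(20,75))"
python3 -m handwheel '[[[0,0,-10,0,0,0,0.25],[0,0,-25,0,0,0,0.25],[0,0,-60,0,0,0,0.25],[0,-10,-100,0,0,0,0.25],[0,-25,-140,0,0,0,0.25]]]'
python3 -c "
from h import *
go(-18,42,70.5)
shoot('9b')"
```

```text
clock: 8.57
eef_pos: [535.0, 3.4, 70.6]
eef_rot: [-1.574, 0.0, -0.287]
wrist_force: [-0.9, -1.4, -0.2]
finger_gap: 58.5
stand now [-18.3  39.5] z 70.6 yaw rel -0.23 F [-0.5 -1.6] -0.2 gap 58.5 t 8.5667
shift [0.3 0.1 2.5] rot [ 0.2 -0.2 -0. ]
end y@-18 150.31 slope deg -0.47 res 0.1
band y 149.64 deg -0.2 res 0.1
band edge short of end by 0.67
clock: 9.03
eef_pos: [494.2, -131.2, 95.0]
eef_rot: [-1.574, 0.003, -0.286]
wrist_force: [0.4, -0.5, 0.1]
finger_gap: 58.7
stand now [ -20.  -101.2] z 95.0 yaw rel -0.17 F [ 0.5 -0.4] 0.1 gap 58.7 t 9.0333
shift [  1.6  24.  143.3] rot [ 0.2 -0.2 -0.1]
```

View pics/top9bz.png

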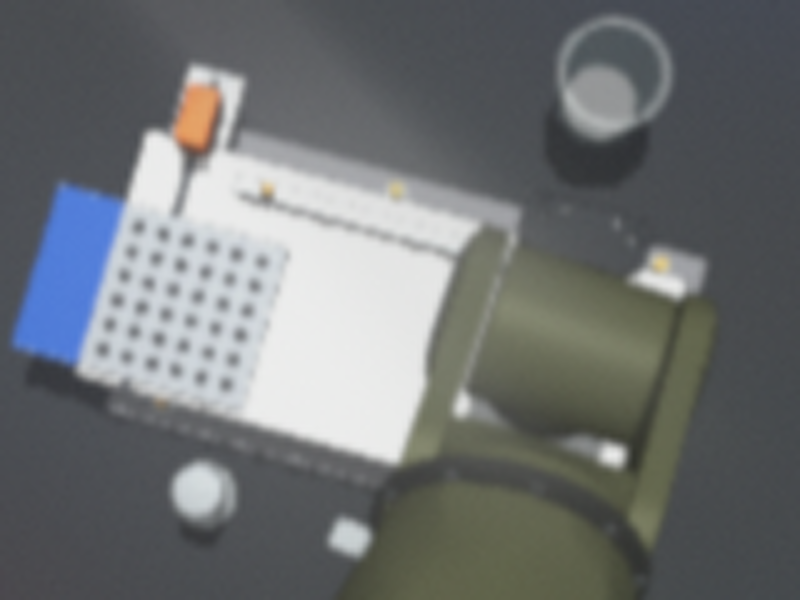

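View pics/scene9bz.png

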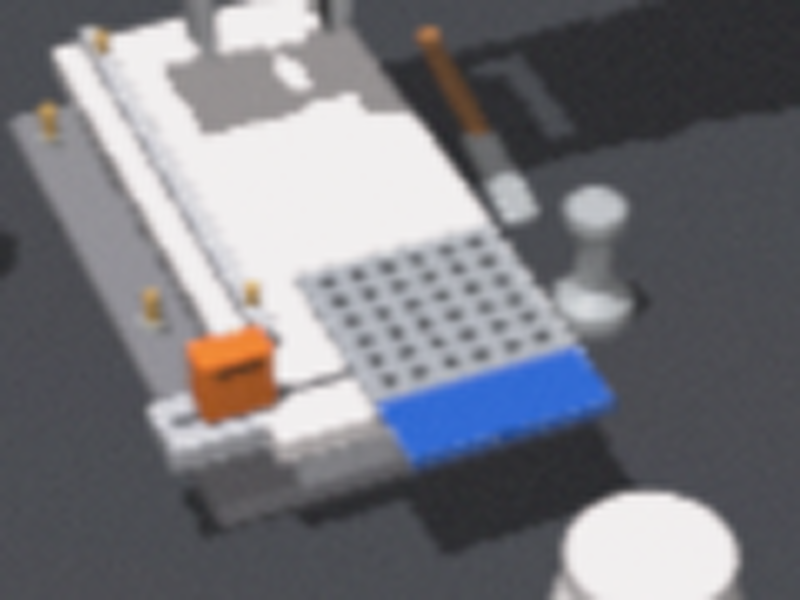

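```bash
cat > m.py <<'E'
from h import *
import sys
def fit(P): 
    vx,vy,x,y=cv2.fitLine(P.astype(np.float32),cv2.DIST_HUBER,0,.01,.01).ravel().astype(float); return np.array([vx,vy]),np.array([x,y])
def redge(p,chan,rows,cols,sgn,z,n='top',X=195,Y=110):
    g=cv2.resize(p,None,fx=5,fy=5,interpolation=cv2.INTER_CUBIC)[...,chan].astype(float); q=[]
    for r in rows:
        c0,c1=cols(r); s=cv2.GaussianBlur(g[Y*5+r:Y*5+r+1,X*5+int(c0):X*5+int(c1)],(9,1),0)[0]; d=np.maximum(sgn*np.diff(s),0); i=np.argmax(d); a=max(i-8,0); w=d[a:i+9]
        q.append((X*5+int(c0)+.5+(np.arange(a,a+len(w))*w).sum()/w.sum(),Y*5+r))
    P=px2plane(n,zpx(q,0,0,5),z)[:,:2]; return fit(P)
p0=np.load('pics/top0.npz')['p']; p1=np.load(f'pics/{sys.argv[1]}.npz')['p']
end=redge(p0,0,range(150,360,5),lambda r:(147-(r-130)*.279-25,147-(r-130)*.279+25),1,60)
band=redge(p1,0,range(215,345,5),lambda r:(122-(r-205)*.285-22,122-(r-205)*.285+14),1,66)
lead=redge(p1,2,range(200,330,5),lambda r:(60-(r-185)*.285-25,60-(r-185)*.285+25),1,66)
n=np.array([-end[0][1],end[0][0]]); n*=np.sign(n[1])
for k,l in(('end',end),('band',band),('lead',lead)):
    print(k,'deg',np.degrees(np.arctan(l[0][1]/l[0][0])).round(2),'past end',((l[1]-end[1])@n).round(2))
E
python3 m.py top9b
python3 - <<'E'
from h import *
# scene: band/grey corners, leading corners, ledge end far corner (zoom f=800/120, off 210,170)
f=800/120
print(np.round([w2s(q) for q in px2plane('scene',zpx([(382,401),(577,350),(415,464),(613,402)],210,170,f),66)],1))
E
```

```text
end deg -16.5 past end 0.0
band deg -16.39 past end -0.42
lead deg -16.71 past end 40.14
[[ 25.4 142.1]
 [-69.4 145.5]
 [ 28.1 186. ]
 [-68.7 184. ]]
```

```bash
python3 - <<'E'
from h import *
print(np.round([w2s(q) for q in px2plane('scene',zpx([(538,370),(305,432)],190,150,5),60)],1))
E
python3 -m handwheel '[[[0,-30,0,0,0,0,0.25],[0,-60,0,0,0,0,0.25],[0,-80,0,0,0,0,0.25],[0,-80,0,0,0,0,0.25],[0,-80,0,0,0,0,0.25]]]'
python3 -c "
from h import *
go(-18,42,70.5)
shoot('10')"; python3 m.py top10
```

```text
[[-72.5 147. ]
 [ 77.6 142.3]]
clock: 9.6
eef_pos: [495.6, -131.6, 176.9]
eef_rot: [-1.574, -0.003, -0.29]
wrist_force: [-0.4, -0.4, -0.2]
finger_gap: 58.4
stand now [ -18.5 -101.1] z 176.9 yaw rel -0.4 F [-0.3 -0.5] -0.2 gap 58.4 t 9.6
shift [ -0.8 105.9 143.5] rot [ 0.2 -0.4  0.2]
end deg -16.5 past end 0.0
band deg -16.38 past end -0.37
lead deg -16.66 past end 40.18
```

View pics/scene10.png

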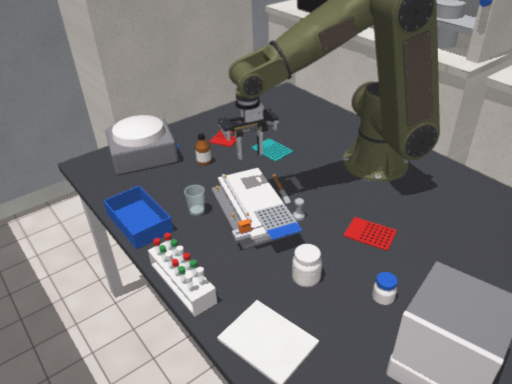

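The scene view has the same bias on the ledge end itself, so the three views agree to about 1 mm. Tub, beaker, tamper, spatula, bottle and jar all stand where they did, and the arm is clear. I'll hand the job in.

```bash
python3 -c "
from h import *
print(order.sign_off())"
```

```text
the job is handed in; nothing more can be done
None
```

The job is done and handed in at about 9.8 s on the robot's clock. I first pushed the orange stop block to the far end of its slot. Then I pushed the plate along the ledge with two fingers against its rear edge, backed off and raised the arm clear.

**Stop block:** it reached its hard stop. The force rose to about 50 N on the fingers with no further movement, and the pictures show it on the bracket.

**Overhang:** the plate's leading edge is 40.2 mm past the ledge end in the top view. The inner edge of the blue band lies within 0.4 mm (top view) to 0.7 mm (wrist view) of the ledge end, on the ledge side.

**Straightness:** the top view puts the plate within about 0.2° of straight along the ledge. It looks flat in the pictures, and I took no separate height measurement.

**Disagreement:** the scene camera reads about 3–8 mm short along the ledge. It shows a similar bias on the ledge end itself, so relative to that it agrees with the other two to about 1 mm.

**Other items:** the tub, beaker, tamper, spatula, bottle and jar look unmoved in the last pictures, and nothing was touching the robot.

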